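# Move a row of sample containers into a tray in reverse order

### The job

The four containers in the row of grey holders are to be worked through backwards: move them one after another into the white four-place tray in reverse order, so that the one at the left end of the holder row stands in the right-hand place of the tray, its neighbour next to it, and so on (left and right as seen from the robot). Each must stand upright on the floor of its own place; do not tip any over on the way.

Things in the scene. Friction and masses are not known exactly. Their poses are not given: they have to be found in the camera images.
- bottle: small amber glass bottle with black screw cap, 52 mm across its straight lower part (from the foot to 65 mm up), 105 mm tall, 0.16 kg. Loose, upright in one of the single holders at the start, up to 4 mm off its centre. Origin: centre of its underside; z up along its axis.
- jar: low white jar with a wide screw lid, 58 mm across, 50 mm tall, 0.06 kg. Loose, upright in one of the single holders at the start, up to 4 mm off its centre. Origin: centre of its underside; z up along its axis.
- beaker: clear open beaker, 55 mm across, 66 mm tall, 0.05 kg. Loose, upright in one of the single holders at the start, up to 4 mm off its centre. Origin: centre of its underside; z up along its axis.
- vial: slim clear vial with black screw cap, 27 mm across, 95 mm tall, 0.04 kg. Loose, upright in one of the single holders at the start, up to 4 mm off its centre. Origin: centre of its underside; z up along its axis.
- holder_row: fixed aluminium base plate, 92 x 332 x 6 mm, under the row of four grey single holders (centres at x = 0, y = -120, -40, 40, 120 mm). Containers stand in them 9 mm above the worktop, holder rims 19 mm above it. Origin: centre of underside; y along the row, to the left seen from the robot; x across it, away from the robot. Row turned about 30 degrees (left end at smaller x).
- tray: fixed white tray, 84 x 326 x 18 mm, a small lug at each end, about parallel to the holder row, behind or in front of it. Four square places 76 mm wide inside, centres at x = 0, y = -120, -40, 40, 120 mm; floor 4 mm, rims 18 mm above the worktop, walls 4 mm thick. Origin: centre of underside; y along it, to the left seen from the robot; x across, away from the robot.
- holder_bottle: the grey square single holder (76 x 76 x 13 mm, shallow, open on top, fixed) in which the bottle stands at the start; all four are alike, which of them is where changes. Origin: centre of its underside, 6 mm above the worktop; axes as those of the row.
- holder_jar: the grey square single holder (76 x 76 x 13 mm, shallow, open on top, fixed) in which the jar stands at the start; all four are alike, which of them is where changes. Origin: centre of its underside, 6 mm above the worktop; axes as those of the row.
- holder_beaker: the grey square single holder (76 x 76 x 13 mm, shallow, open on top, fixed) in which the beaker stands at the start; all four are alike, which of them is where changes. Origin: centre of its underside, 6 mm above the worktop; axes as those of the row.
- holder_vial: the grey square single holder (76 x 76 x 13 mm, shallow, open on top, fixed) in which the vial stands at the start; all four are alike, which of them is where changes. Origin: centre of its underside, 6 mm above the worktop; axes as those of the row.
There are look-alikes about, which are no part of the job. What is shaped like the vial but red is not meant. Leave any turquoise look-alike of the bottle alone.

How it is judged:
At the end, for the whole second after the job is handed in: Every container stands upright (0.1 rad), at rest and released on the floor of a tray place (within 25 mm of its centre along and across, 4 mm in height), in the reverse of the starting order: from the left, first goes to fourth place, second to third, third to second, fourth to first (x of bottle in the frame of tray between -0.025 and 0.025 m and z of bottle in the frame of tray between 0 and 0.008 m and angle between each of bottle, jar, beaker, vial's own z axis and vertical below 0.1 rad and linear speed of each of bottle, jar, beaker, vial below 0.02 m/s and ((y of holder_bottle in the frame of holder_row between -0.14 and -0.1 m and y of bottle in the frame of tray between 0.0955 and 0.1455 m) or (y of holder_bottle in the frame of holder_row between -0.06 and -0.02 m and y of bottle in the frame of tray between 0.015 and 0.065 m) or (y of holder_bottle in the frame of holder_row between 0.02 and 0.06 m and y of bottle in the frame of tray between -0.065 and -0.015 m) or (y of holder_bottle in the frame of holder_row between 0.1 and 0.14 m and y of bottle in the frame of tray between -0.1455 and -0.0955 m)) and x of jar in the frame of tray between -0.025 and 0.025 m and z of jar in the frame of tray between 0 and 0.008 m and ((y of holder_jar in the frame of holder_row between -0.14 and -0.1 m and y of jar in the frame of tray between 0.0955 and 0.1455 m) or (y of holder_jar in the frame of holder_row between -0.06 and -0.02 m and y of jar in the frame of tray between 0.015 and 0.065 m) or (y of holder_jar in the frame of holder_row between 0.02 and 0.06 m and y of jar in the frame of tray between -0.065 and -0.015 m) or (y of holder_jar in the frame of holder_row between 0.1 and 0.14 m and y of jar in the frame of tray between -0.1455 and -0.0955 m)) and x of beaker in the frame of tray between -0.025 and 0.025 m and z of beaker in the frame of tray between 0 and 0.008 m and ((y of holder_beaker in the frame of holder_row between -0.14 and -0.1 m and y of beaker in the frame of tray between 0.0955 and 0.1455 m) or (y of holder_beaker in the frame of holder_row between -0.06 and -0.02 m and y of beaker in the frame of tray between 0.015 and 0.065 m) or (y of holder_beaker in the frame of holder_row between 0.02 and 0.06 m and y of beaker in the frame of tray between -0.065 and -0.015 m) or (y of holder_beaker in the frame of holder_row between 0.1 and 0.14 m and y of beaker in the frame of tray between -0.1455 and -0.0955 m)) and x of vial in the frame of tray between -0.025 and 0.025 m and z of vial in the frame of tray between 0 and 0.008 m and ((y of holder_vial in the frame of holder_row between -0.14 and -0.1 m and y of vial in the frame of tray between 0.0955 and 0.1455 m) or (y of holder_vial in the frame of holder_row between -0.06 and -0.02 m and y of vial in the frame of tray between 0.015 and 0.065 m) or (y of holder_vial in the frame of holder_row between 0.02 and 0.06 m and y of vial in the frame of tray between -0.065 and -0.015 m) or (y of holder_vial in the frame of holder_row between 0.1 and 0.14 m and y of vial in the frame of tray between -0.1455 and -0.0955 m))); the robot touches nothing.
It fails at once if the bottle is tipped over (angle between bottle's own z axis and vertical above 0.8 rad).
It fails at once if the jar is tipped over (angle between jar's own z axis and vertical above 0.8 rad).
It fails at once if the beaker is tipped over (angle between beaker's own z axis and vertical above 0.8 rad).
It fails at once if the vial is tipped over (angle between vial's own z axis and vertical above 0.8 rad).
It also fails if it takes over 106 s, if anything falls off the work surface, if the arm or the gripper's body presses on something with over 40 N, if the wrist force passes 120 N, or if a joint passes its speed limit or range.

### The arm

A 7-joint arm with a two-finger parallel gripper is mounted at the origin on a cart in front of the work surface, level with it; the furniture and walls round the work are solid. World frame = base frame: x ahead of the robot, y to its left, z up, the work surface at z = 0. Lengths are in m, angles in rad, forces in N, time in s.
With the tool pointing down it reaches from about 0.35 to 0.9 m from the base axis. Payload 8.1 kg.
Tool frame: the origin (TCP) lies at the very end of the fingers, on their centre line; the grasp point (between the pads) lies 19 mm behind it; z points along the fingers, y is the line along which they close (so a half turn about z gives the same grasp; the last joint's range is limited). The gripper opens to 92 mm and grips with 3 to 60 N. Pads are 19 mm wide; open, the fingers measure 130 mm over their backs; the gripper's body (75 mm by 190 mm) begins 47 mm behind the grasp point.
Start: joints at [1.011, 0.434, 0.025, 1.573, -0.012, 1.134, -0.075], TCP at [0.276, -0.561, 0.227] pointing down, gripper open.
Joint ranges: [-2.62, 2.62], [-0.44, 2.09], [-1.27, 1.32], [0.08, 2.57], [-1.32, 4.46], [0.12, 2], [-2.74, 2.74]. Speed limits (rad/s): [2.22, 2.22, 3.01, 3.01, 3.14, 3.14, 3.14].

### API

Orientations are given as a rotation vector (axis times angle).
In Python, from cell import arm gives the robot as it stands.
- The arm moves only by the shell command python3 -m pendant 'ROWS' [FORCE]. ROWS is a JSON object of lists of equal length, an entry for each row: "slide": the shift along the tool's x, y, z in units of 0.3 m (1.0 is 0.3 m), a list of three; "dr": the turn, a rotation vector about the tool's x, y, z in units of 0.12 rad (1.0 is 0.12 rad), a list of three; "claw": the opening, from 0 (shut) to 1 (fully open). In form: {"slide": [[tx, ty, tz], ...], "dr": [[ax, ay, az], ...], "claw": [claw, ...]}. A call has 1 to 10 rows; each row shifts and turns the commanded pose from where the row before left it, along the tool's axes as they then stand; what a row does not reach is not made up. A row lasts 1/10 s, in which the tool goes at most 50 mm and 8.59 degrees, less where a joint would pass 70% of its speed; a pose out of reach is approached as far as the arm can. A call with a number of a shift or a turn outside -1 to 1 is refused whole. A call with a gripper value outside its range is refused whole. The fingers move at their own pace and stop on an object; FORCE is the grip in N (left out, the last holds). Time passes only in rows, so rows that do not move let the fingers close. It gives the time, the measured TCP pose, the force, the opening and the grip force at its end, in the units of the state.
- arm.observe(): the state, without advancing time (a new reading comes with each control period).
- arm.get_image(name): name is "scene" or "top" or "wrist"; returns the picture (480x640x3 uint8, red, green, blue); there is no depth.
- arm.calibration(name): a dict with "K" (3x3 intrinsics, pixels), "xyz" and "orientation" of the camera in the world. Camera axes: x right, y up, looking along -z (the intrinsics and any distortion apply to the point x, -y, -z); pixel columns grow to the right and rows downward; lengths in m; the calibration is good to about 2 mm. A picture is of the moment at which its call begins: read the wrist's pose just before it. calibration takes no time and is no camera call; for the wrist camera it gives the pose at the moment of the call.
- arm.sign_off(): hands the job in; it is judged then, once.
The state is a dict: "clock": time; "joints": joint angles; "dq": joint speeds; "joint_efforts": joint torques, N m; "position": TCP position; "ee_rot": TCP orientation; "force": force on the tool from outside, world axes, zero at the start; "ft_torque": the same for the moment, N m; "width": opening from 0.0 (shut) to 1.0 (fully open); "gripper_force": force on a finger pad.
Only numpy, scipy, OpenCV 4.12 (cv2) and the standard library are available. Lean on these libraries where they do the work, as an engineer would, in place of code of your own. Each camera call takes 0.05 s, during which the arm holds its last target. There are 200 camera calls.

## Working session

There is one attempt and no reset: what is moved stays moved. The work goes in short steps, Python scripts to look and compute and a shell command to move; the robot and the scene stay as the last step left them, time stands still between calls to the robot, and variables do not carry over. Pictures are saved under pics/ and viewed, at most 14 in all, crops included, and the job is handed in when it is done.

```bash
mkdir -p pics; python3 - <<'E'
from cell import arm
import cv2,numpy as np
s=arm.observe();print({k:np.round(v,3).tolist() for k,v in s.items()})
for n in("scene","top"):
    cv2.imwrite(f"pics/{n}0.png",arm.get_image(n)[:,:,::-1]);c=arm.calibration(n);print(n,{k:np.round(v,4).tolist() if not isinstance(v,str) else v for k,v in c.items()})
c=arm.calibration("wrist");print(c)
E
```

```text
{'clock': 0.0, 'joints': [1.011, 0.435, 0.025, 1.574, -0.012, 1.134, -0.075], 'dq': [0.001, 0.001, -0.001, 0.0, -0.001, 0.0, 0.0], 'joint_efforts': [0.0, -66.784, 0.986, -31.447, -0.06, 0.043, 0.0], 'position': [0.275, -0.56, 0.226], 'ee_rot': [-3.058, -0.711, 0.001], 'force': [-0.612, -0.042, -0.149], 'ft_torque': [0.027, -0.058, 0.023], 'gripper_force': 0.0, 'width': 1.001}
scene {'K': [[542.8117, 0.0, 314.6574], [0.0, 542.8117, 242.3928], [0.0, 0.0, 1.0]], 'xyz': [0.0106, 0.5334, 0.6488], 'orientation': [0.448, -0.8553, -1.991]}
top {'K': [[441.1202, 0.0, 320.7551], [0.0, 441.1202, 241.1456], [0.0, 0.0, 1.0]], 'xyz': [0.3417, 0.2174, 0.8621], 'orientation': [0.148, -0.1708, -1.6634]}
{'K': array([[380.75260791,   0.        , 316.09899741],
       [  0.        , 380.75260791, 234.04062383],
       [  0.        ,   0.        ,   1.        ]]), 'xyz': array([ 0.33697659, -0.53168879,  0.3848397 ]), 'orientation': array([-0.22895262,  0.14390023, -1.10676685])}
```

View pics/scene0.png

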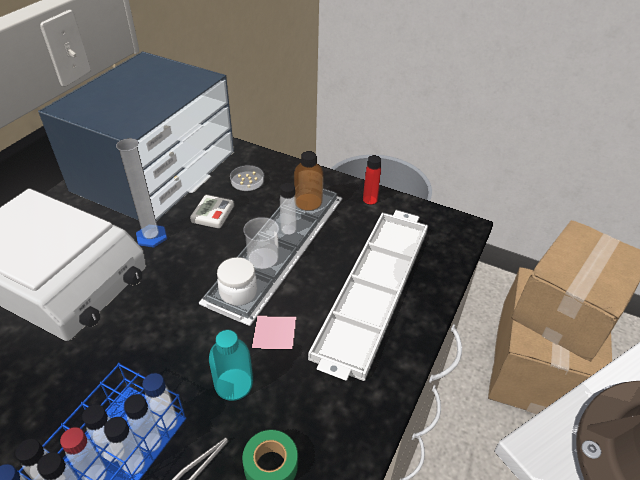

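View pics/top0.png

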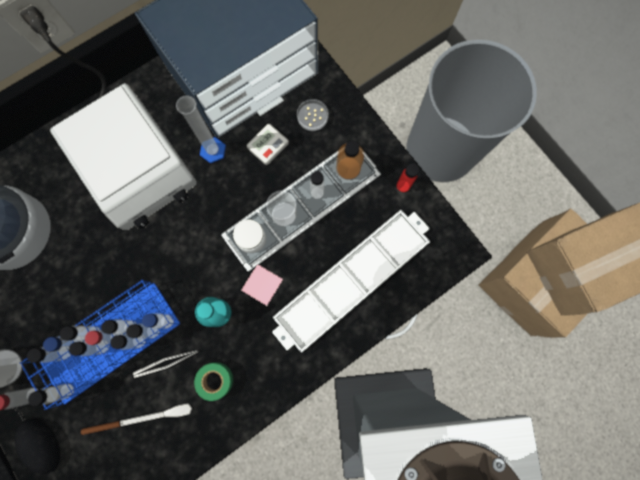

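Scene and top agree. Left to right as seen from the robot, the holders hold the jar (top 248,235), beaker (284,207), vial (317,178) and bottle (350,160). The tray lies in front, from (290,330) to (415,230).

Possible mix-ups:
- **Bottle:** amber one at (350,160), which I want, against the turquoise one at (212,312).
- **Vial:** clear one in the holder at (317,178), against the red one at (405,181) and the rack vials around (100,335).
- **Jar and beaker:** only the ones in the holders; the grey and white items at the left edge are not part of the job.

Next I measure, with one close crop to check the choice.

```bash
cat > h.py <<'E'
from cell import arm
import cv2,numpy as np
from scipy.spatial.transform import Rotation as R
def ray(cal,uv,z):
    "pixels -> world points on plane z"
    uv=np.atleast_2d(np.asarray(uv,float));K=cal["K"]
    d=np.c_[(uv[:,0]-K[0,2])/K[0,0],-(uv[:,1]-K[1,2])/K[1,1],-np.ones(len(uv))]
    d=R.from_rotvec(cal["orientation"]).apply(d);o=np.asarray(cal["xyz"])
    return o+d*((z-o[2])/d[:,2])[:,None]
def comp(mask,seed):
    "contour points of the component of mask at seed"
    n,l,st,c=cv2.connectedComponentsWithStats(mask.astype(np.uint8))
    m=(l==l[seed[1],seed[0]]).astype(np.uint8)
    return m
def togo(target,ang=None):
    "tool-frame slide (units) and dr z (units) to a world TCP target"
    s=arm.observe();r=R.from_rotvec(s["ee_rot"])
    d=r.inv().apply(np.asarray(target)-s["position"])
    y=r.as_matrix()[:,1];a=np.degrees(np.arctan2(y[1],y[0]))
    print("t",round(s["clock"],1),"tcp",np.round(s["position"],4),"slide",np.round(d/.3,3),"yang",round(a,1),"tilt",np.round(r.as_matrix()[:2,2],3), "" if ang is None else f"drz {-np.radians((ang-a+180)%360-180)/.12:.2f}")
E
python3 - <<'E'
from h import *
for n,ts in(("top",(330,290)),("scene",(365,300))):
    im=arm.get_image(n);cal=arm.calibration(n)
    hsv=cv2.cvtColor(im,cv2.COLOR_RGB2HSV)
    m=((hsv[...,2]>140)&(hsv[...,1]<60))
    m=cv2.morphologyEx(m.astype(np.uint8),cv2.MORPH_CLOSE,np.ones((7,7)))
    k=comp(m,ts);k=cv2.morphologyEx(k,cv2.MORPH_OPEN,np.ones((25,25)) if 0 else cv2.getStructuringElement(cv2.MORPH_ELLIPSE,(27,27)))
    c=max(cv2.findContours(k,0,2)[0],key=len)[:,0]
    w=ray(cal,c,.018)[:,:2].astype(np.float32)
    r=cv2.minAreaRect(w*1000);print(n,"tray",np.round(r[0],1),np.round(r[1],1),round(r[2],1))
    # holder plate: grey
    for z,nm in((.006,'plate'),):pass
im=arm.get_image("top");cal=arm.calibration("top")
cv2.imwrite("pics/crop_top.png",cv2.resize(im[130:360,205:435,::-1],None,fx=2.6,fy=2.6,interpolation=2))
E
```

```text
top tray [433.5 143.8] [ 85.5 363.1] 34.4
scene tray [431.8 144. ] [ 84.7 361.2] 34.5
```

View pics/crop_top.png

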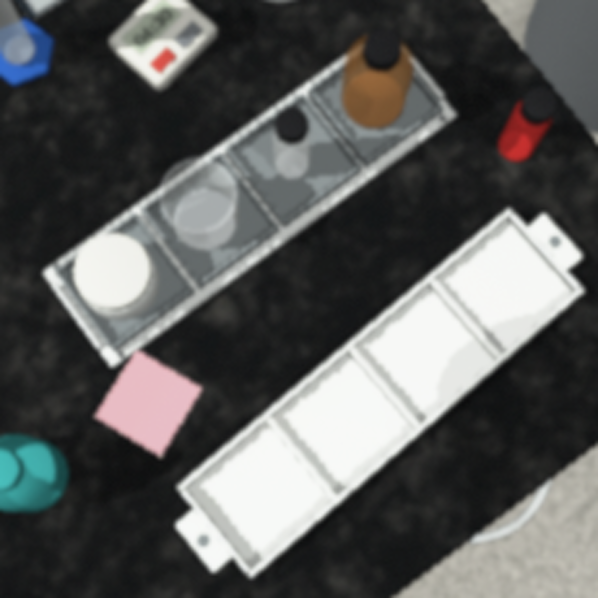

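The close crop confirms the choice: jar lid (248,234), beaker (283,206), black vial cap (317,178) and amber bottle cap (352,148). The tray measures 85 mm wide at 34.4°, and both views agree to 2 mm. Now the row and container positions.

```bash
python3 - <<'E'
from h import *
cal=arm.calibration("top")
P=ray(cal,[(221.9,234.2),(248.1,270.4),(380.4,173.8)],.006)[:,:2]
print("edges",np.linalg.norm(P[0]-P[1]),np.linalg.norm(P[2]-P[1]))
c=(P[0]+P[2])/2; y=(P[1]-P[2])/np.linalg.norm(P[1]-P[2]); x=np.array([y[1],-y[0]])
print("row c",c,"ang",np.degrees(np.arctan2(x[1],x[0])))
im=arm.get_image("top");hsv=cv2.cvtColor(im,cv2.COLOR_RGB2HSV)
m=(hsv[...,2]>175);k=comp(m,(248,234));ys,xs=np.nonzero(k);print("jarpix",xs.mean(),ys.mean(),k.sum())
px={"jar":((248.5,234.2),.059,120),"beaker":((282,205.4),.075,40),"vial":((317.3,177.7),.104,-40),"bottle":((351.9,147.7),.114,-120)}
for n,(p,z,yy) in px.items():
    w=ray(cal,p,z)[0,:2];q=w-c;print(n,np.round(w,4),"in row",np.round([q@x,q@y],4),"nominal",np.round(c+y*yy/1000,4))
tc=np.array([.4327,.1439])
print("scene tray & tray places:")
for yy in(120,40,-40,-120):
    a=np.radians(34.4);print(yy,np.round(tc+yy/1000*np.array([-np.sin(a),np.cos(a)]),4))
togo([.62,0,.25],34)
E
```

```text
edges 0.09045569216825304 0.3305533418657604
row c [0.59516552 0.22562767] ang 31.352237680698217
jarpix 247.79367088607594 232.01772151898734 790
jar [0.5302 0.3303] in row [-0.001   0.1232] nominal [0.5327 0.3281]
beaker [0.5749 0.2627] in row [0.002  0.0423] nominal [0.5744 0.2598]
vial [0.6118 0.1934] in row [-0.0026 -0.0362] nominal [0.616  0.1915]
bottle [0.6589 0.1258] in row [ 0.0025 -0.1184] nominal [0.6576 0.1231]
scene tray & tray places:
120 [0.3649 0.2429]
40 [0.4101 0.1769]
-40 [0.4553 0.1109]
-120 [0.5005 0.0449]
t 0.3 tcp [ 0.2756 -0.5608  0.2265] slide [ 1.855 -1.171 -0.078] yang -63.8 tilt [-0.  0.] drz -14.23
```

```bash

python3 -m pendant '{"slide":[[0,0,0],[0,0,0],[0,0,0],[0,0,0],[0,0,0],[0,0,0],[0,0,0]],"dr":[[0,0,-1],[0,0,-1],[0,0,-1],[0,0,-1],[0,0,-1],[0,0,-1],[0,0,-1]],"claw":[1,1,1,1,1,1,1]}' 20
python3 -m pendant '{"slide":[[0,0,0],[0,0,0],[0,0,0],[0,0,0],[0,0,0],[0,0,0],[0,0,0]],"dr":[[0,0,-1],[0,0,-1],[0,0,-1],[0,0,-1],[0,0,-1],[0,0,-1],[0,0,-0.85]],"claw":[1,1,1,1,1,1,1]}'
python3 -c "
from h import *
togo([.5302,.3303,.2],31.4)"
```

```text
clock: 1.0
position: [0.2756, -0.5609, 0.2266]
ee_rot: [-2.499, -1.903, 0.0]
force: [-0.1, 0.3, -0.1]
width: 1.001
gripper_force: 0.0
clock: 1.7
position: [0.2755, -0.561, 0.2267]
ee_rot: [-1.531, -2.743, 0.0]
force: [0.2, -0.7, -0.3]
width: 1.005
gripper_force: 0.0
t 1.7 tcp [ 0.2755 -0.561   0.2267] slide [2.083 2.282 0.089] yang 31.7 tilt [-0.  0.] drz 0.04
```

```bash

python3 -m pendant '{"slide":[[0.04,0.044,0],[0.08,0.088,0],[0.08,0.088,0],[0.08,0.088,0],[0.08,0.088,0],[0.08,0.088,0],[0.08,0.088,0],[0.08,0.088,0],[0.08,0.088,0],[0.08,0.088,0]],"dr":[[0,0,0],[0,0,0],[0,0,0],[0,0,0],[0,0,0],[0,0,0],[0,0,0],[0,0,0],[0,0,0],[0,0,0]],"claw":[1,1,1,1,1,1,1,1,1,1]}' | head -3
python3 -m pendant '{"slide":[[0.08,0.088,0],[0.08,0.088,0],[0.08,0.088,0],[0.08,0.088,0],[0.08,0.088,0],[0.08,0.088,0],[0.08,0.088,0],[0.08,0.088,0],[0.04,0.044,0],[0,0,0]],"dr":[[0,0,0],[0,0,0],[0,0,0],[0,0,0],[0,0,0],[0,0,0],[0,0,0],[0,0,0],[0,0,0],[0,0,0]],"claw":[1,1,1,1,1,1,1,1,1,1]}' | head -3
python3 -c "
from h import *
togo([.5302,.3303,.2],31.4); print(arm.observe()['joints'])"
```

```text
clock: 2.7
position: [0.3712, -0.2343, 0.2269]
ee_rot: [1.537, 2.739, -0.0]
clock: 3.7
position: [0.4567, 0.0583, 0.227]
ee_rot: [-1.532, -2.743, -0.003]
t 3.7 tcp [0.4567 0.0583 0.227 ] slide [0.643 0.684 0.091] yang 31.6 tilt [0.001 0.002] drz 0.04
[ 0.37464473  0.24926026 -0.73312039  1.9114053   0.19010941  1.04992376
  0.11411492]
```

```bash

python3 -m pendant '{"slide":[[0.06,0.065,0],[0.08,0.085,0],[0.08,0.085,0],[0.08,0.085,0],[0.08,0.085,0],[0.08,0.085,0],[0.08,0.085,0],[0.06,0.065,0],[0.043,0.044,0],[0,0,0]],"dr":[[0,0,0],[0,0,0],[0,0,0],[0,0,0],[0,0,0],[0,0,0],[0,0,0],[0,0,0],[0,0,0],[0,0,0]],"claw":[1,1,1,1,1,1,1,1,1,1]}' | head -3
python3 -c "
from h import *
togo([.5302,.3303,.027],31.4); print(arm.observe()['joints'].round(2))
c=arm.calibration('wrist');print(c['xyz'],c['orientation'])
cv2.imwrite('pics/w1.png',arm.get_image('wrist')[:,:,::-1])"
```

```text
clock: 4.7
position: [0.5309, 0.3284, 0.2263]
ee_rot: [-1.534, -2.74, -0.001]
t 4.7 tcp [0.5309 0.3284 0.2263] slide [0.006 0.002 0.664] yang 31.5 tilt [-0.001  0.001] drz 0.01
[-0.18  0.53 -0.71  1.53  0.36  1.21 -0.4 ]
[0.49602002 0.38522463 0.38516611] [-0.24902798 -0.06970721  0.54762821]
```

View pics/w1.png

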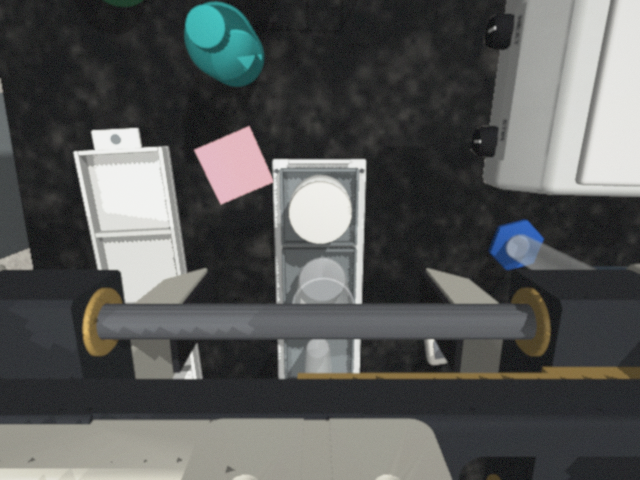

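The wrist view shows the jar lid at (320,209), centred between the fingers and over the row. The beaker is at (325,285) and the vial at (318,355). I cast the rays to check.

```bash
python3 -c "
from h import *
c=arm.calibration('wrist')
a=ray(c,[(320,209)],.059)[0];print('jar',a)
P=ray(c,[(273,161),(367,161)],.006)[:,:2];print('end corners',P,np.linalg.norm(P[0]-P[1]))
T=ray(c,[(75,152),(169,147)],.018)[:,:2];print('tray end',T,np.linalg.norm(T[0]-T[1]), 'ctr', T.mean(0)-.163*np.array([-np.sin(.6),np.cos(.6)]))
togo([a[0],a[1],.027],31.4)"
```

```text
jar [0.53158179 0.33159506 0.059     ]
end corners [[0.4729954  0.33976089]
 [0.5515433  0.38786419]] 0.09210700233135871
tray end [[0.31014012 0.25077785]
 [0.3838359  0.30130353]] 0.08935273313392172 ctr [0.43902474 0.14151099]
t 4.8 tcp [0.531  0.3267 0.2262] slide [0.013 0.011 0.664] yang 31.4 tilt [-0.001 -0.001] drz 0.00
```

```bash

python3 -m pendant '{"slide":[[0.005,0.005,0.05],[0.005,0.003,0.09],[0,0,0.1],[0,0,0.1],[0,0,0.1],[0,0,0.09],[0,0,0.07],[0,0,0.04],[0,0,0.024],[0,0,0]],"dr":[[0,0,0],[0,0,0],[0,0,0],[0,0,0],[0,0,0],[0,0,0],[0,0,0],[0,0,0],[0,0,0],[0,0,0]],"claw":[1,1,1,1,1,1,1,1,1,1]}' 
python3 -m pendant '{"slide":[[0,0,0],[0,0,0],[0,0,0],[0,0,0],[0,0,0],[0,0,0],[0,0,0],[0,0,0]],"dr":[[0,0,0],[0,0,0],[0,0,0],[0,0,0],[0,0,0],[0,0,0],[0,0,0],[0,0,0]],"claw":[0.5,0.5,0.5,0.5,0.5,0.5,0.5,0.5]}' 15
```

```text
clock: 5.75
position: [0.5313, 0.3298, 0.0269]
ee_rot: [-1.538, -2.739, 0.002]
force: [0.7, 0.4, -0.5]
width: 1.0
gripper_force: 0.0
clock: 6.55
position: [0.5316, 0.3308, 0.0278]
ee_rot: [1.537, 2.739, 0.001]
force: [-0.2, -1.1, 4.4]
width: 0.617
gripper_force: 15.0
```

```bash

python3 -m pendant '{"slide":[[0,0,-0.03],[0,0,-0.06],[0,0,-0.09],[0,0,-0.1],[0,0,-0.1],[0,0,-0.09],[0,0,-0.06],[0,0,-0.02],[-0.04,-0.03,0],[-0.08,-0.06,0]],"dr":[[0,0,0],[0,0,0],[0,0,0],[0,0,0],[0,0,0],[0,0,0],[0,0,0],[0,0,0],[0,0,0],[0,0,0]],"claw":[0.5,0.5,0.5,0.5,0.5,0.5,0.5,0.5,0.5,0.5]}' 
python3 -m pendant '{"slide":[[-0.1,-0.08,0],[-0.1,-0.08,0],[-0.1,-0.08,0],[-0.1,-0.08,0],[-0.1,-0.08,0],[-0.08,-0.06,0],[-0.06,-0.035,0],[0,0,0]],"dr":[[0,0,0],[0,0,0],[0,0,0],[0,0,0],[0,0,0],[0,0,0],[0,0,0],[0,0,-0.44]],"claw":[0.5,0.5,0.5,0.5,0.5,0.5,0.5,0.5]}'
python3 -c "
from h import *
togo([.501,.0447,.0225],34.4)"
```

```text
clock: 7.55
position: [0.5259, 0.2864, 0.1914]
ee_rot: [-1.533, -2.74, 0.0]
force: [1.0, 0.3, -0.8]
width: 0.613
gripper_force: 15.0
clock: 8.35
position: [0.4989, 0.0392, 0.1908]
ee_rot: [-1.472, -2.774, 0.006]
force: [0.5, -0.5, -0.9]
width: 0.616
gripper_force: 15.0
t 8.3 tcp [0.4989 0.0392 0.1908] slide [0.011 0.019 0.561] yang 34.1 tilt [-0.003 -0.003] drz -0.05
```

```bash

python3 -m pendant '{"slide":[[0.01,0.015,0.04],[0,0,0.09],[0,0,0.1],[0,0,0.1],[0,0,0.09],[0,0,0.06],[0,0,0.04],[0,0,0.025],[0,0,0.01],[0,0,0]],"dr":[[0,0,0],[0,0,0],[0,0,0],[0,0,0],[0,0,0],[0,0,0],[0,0,0],[0,0,0],[0,0,0],[0,0,0]],"claw":[0.5,0.5,0.5,0.5,0.5,0.5,0.5,0.5,0.5,0.5]}' 
python3 -c "
from h import *
togo([.501,.0447,.0225],34.4)"
```

```text
clock: 9.35
position: [0.5025, 0.0499, 0.026]
ee_rot: [1.465, 2.779, 0.0]
force: [-0.6, -0.1, -0.8]
width: 0.618
gripper_force: 15.0
t 9.3 tcp [0.5025 0.0499 0.026 ] slide [-0.012 -0.014  0.012] yang 34.4 tilt [0. 0.] drz 0.00
```

```bash

python3 -m pendant '{"slide":[[-0.01,-0.01,0],[0,0,0.012],[0,0,0],[0,0,0]],"dr":[[0,0,0],[0,0,0],[0,0,0],[0,0,0]],"claw":[0.5,0.5,0.5,0.5]}' 
python3 -m pendant '{"slide":[[0,0,0],[0,0,0],[0,0,0],[0,0,0],[0,0,0],[0,0,0]],"dr":[[0,0,0],[0,0,0],[0,0,0],[0,0,0],[0,0,0],[0,0,0]],"claw":[0.95,0.95,0.95,0.95,0.95,0.95]}' 
```

```text
clock: 9.75
position: [0.502, 0.0452, 0.0228]
ee_rot: [1.465, 2.778, 0.0]
force: [-0.2, -1.4, 2.4]
width: 0.618
gripper_force: 15.0
clock: 10.35
position: [0.5016, 0.0455, 0.0224]
ee_rot: [-1.465, -2.779, 0.0]
force: [0.2, 0.3, -0.4]
width: 0.952
gripper_force: 0.0
```

```bash

python3 -m pendant '{"slide":[[0,0,-0.03],[0,0,-0.07],[0,0,-0.1],[0,0,-0.12],[0,0,-0.12],[0,0,-0.09],[0,0,-0.06],[0,0,-0.02],[0.03,0.035,0],[0.06,0.07,0]],"dr":[[0,0,0],[0,0,0],[0,0,0],[0,0,0],[0,0,0],[0,0,0.22],[0,0,0.22],[0,0,0],[0,0,0],[0,0,0]],"claw":[1,1,1,1,1,1,1,1,1,1]}' | tail -2
python3 -m pendant '{"slide":[[0.08,0.1,0],[0.08,0.1,0],[0.08,0.1,0],[0.07,0.08,0],[0.06,0.06,0],[0.03,0.04,0],[0,0,0],[0,0,0]],"dr":[[0,0,0],[0,0,0],[0,0,0],[0,0,0],[0,0,0],[0,0,0],[0,0,0],[0,0,0]],"claw":[1,1,1,1,1,1,1,1]}'
python3 -c "
from h import *
togo([.5749,.2627,.027],31.4)
cv2.imwrite('pics/w2.png',arm.get_image('wrist')[:,:,::-1])"
```

```text
width: 1.003
gripper_force: 0.0
clock: 12.15
position: [0.5745, 0.2619, 0.2044]
ee_rot: [-1.537, -2.739, 0.003]
force: [0.1, -1.2, -0.4]
width: 0.995
gripper_force: 0.0
t 12.2 tcp [0.5745 0.2619 0.2044] slide [0.002 0.003 0.591] yang 31.4 tilt [-0.001 -0.001] drz 0.00
```

View pics/w2.png

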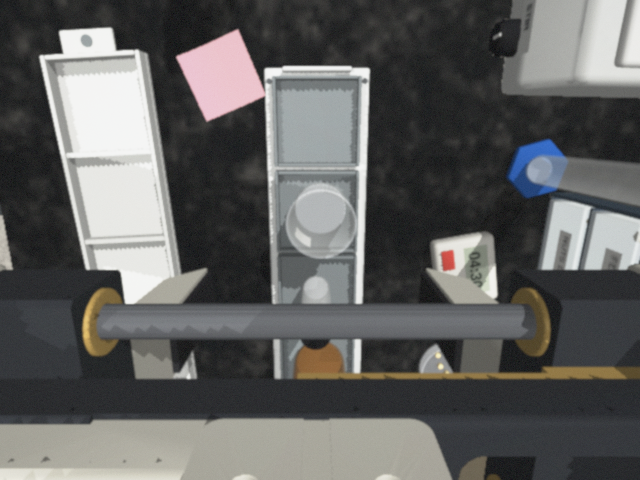

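The first holder is empty, and the beaker rim ellipse is centred at about (322,222), with its base at (320,208). I check it by ray and compare with the top view.

```bash
python3 -c "
from h import *
c=arm.calibration('wrist')
print('rim',ray(c,[(322,222)],.075)[0],'base',ray(c,[(320,208)],.010)[0])
print('tray end',ray(c,[(40,57),(149,51)],.018)[:,:2].mean(0)-.163*np.array([-np.sin(.6),np.cos(.6)]))
cv2.imwrite('pics/top1.png',arm.get_image('top')[:,:,::-1])
togo([.5749,.2627,.027],31.4)"
```

```text
rim [0.57798159 0.26408685 0.075     ] base [0.57782326 0.26237618 0.01      ]
tray end [0.43982435 0.1422301 ]
t 12.2 tcp [0.5749 0.2609 0.205 ] slide [0.006 0.004 0.593] yang 31.3 tilt [-0.    -0.001] drz -0.01
```

```bash

python3 -m pendant '{"slide":[[0.005,0.007,0.05],[0,0,0.09],[0,0,0.11],[0,0,0.1],[0,0,0.09],[0,0,0.06],[0,0,0.05],[0,0,0.03],[0,0,0.012],[0,0,0]],"dr":[[0,0,0],[0,0,0],[0,0,0],[0,0,0],[0,0,0],[0,0,0],[0,0,0],[0,0,0],[0,0,0],[0,0,0]],"claw":[1,1,1,1,1,1,1,1,1,1]}' 
python3 -m pendant '{"slide":[[0,0,0],[0,0,0],[0,0,0],[0,0,0],[0,0,0],[0,0,0],[0,0,0],[0,0,0]],"dr":[[0,0,0],[0,0,0],[0,0,0],[0,0,0],[0,0,0],[0,0,0],[0,0,0],[0,0,0]],"claw":[0.45,0.45,0.45,0.45,0.45,0.45,0.45,0.45]}' 12
python3 -c "
from h import *
togo([.458,.110,.2],34.4)"
```

```text
clock: 13.25
position: [0.5759, 0.2648, 0.0278]
ee_rot: [1.538, 2.739, 0.0]
force: [0.2, 0.8, -0.6]
width: 1.001
gripper_force: 0.0
clock: 14.05
position: [0.576, 0.2649, 0.0279]
ee_rot: [1.538, 2.739, 0.0]
force: [0.5, -0.8, 2.1]
width: 0.584
gripper_force: 12.0
t 14.1 tcp [0.576  0.2649 0.0279] slide [-0.236 -0.604 -0.574] yang 31.4 tilt [0. 0.] drz -0.44
```

```bash

python3 -m pendant '{"slide":[[0,0,-0.03],[0,0,-0.07],[0,0,-0.1],[0,0,-0.1],[0,0,-0.1],[0,0,-0.08],[0,0,-0.04],[-0.016,-0.04,0],[-0.03,-0.075,0],[-0.04,-0.1,0]],"dr":[[0,0,0],[0,0,0],[0,0,0],[0,0,0],[0,0,0],[0,0,0],[0,0,0],[0,0,0],[0,0,0],[0,0,0]],"claw":[0.45,0.45,0.45,0.45,0.45,0.45,0.45,0.45,0.45,0.45]}' | tail -2
python3 -m pendant '{"slide":[[-0.04,-0.1,0],[-0.04,-0.1,0],[-0.03,-0.08,0],[-0.025,-0.065,0],[-0.015,-0.04,0],[0,0,0],[0,0,0]],"dr":[[0,0,0],[0,0,0],[0,0,0],[0,0,0],[0,0,-0.22],[0,0,-0.22],[0,0,0]],"claw":[0.45,0.45,0.45,0.45,0.45,0.45,0.45]}'
python3 -c "
from h import *
togo([.458,.110,.0232],34.4)"
```

```text
width: 0.589
gripper_force: 12.0
clock: 15.75
position: [0.4586, 0.1101, 0.1831]
ee_rot: [-1.464, -2.779, 0.001]
force: [0.5, 0.2, -0.5]
width: 0.586
gripper_force: 12.0
t 15.8 tcp [0.4586 0.1101 0.1831] slide [ 0.001 -0.001  0.533] yang 34.4 tilt [-0.001 -0.   ] drz 0.00
```

```bash

python3 -m pendant '{"slide":[[0,0,0.04],[0,0,0.09],[0,0,0.1],[0,0,0.1],[0,0,0.08],[0,0,0.05],[0,0,0.035],[0,0,0.025],[0,0,0.013],[0,0,0]],"dr":[[0,0,0],[0,0,0],[0,0,0],[0,0,0],[0,0,0],[0,0,0],[0,0,0],[0,0,0],[0,0,0],[0,0,0]],"claw":[0.45,0.45,0.45,0.45,0.45,0.45,0.45,0.45,0.45,0.45]}' 
python3 -m pendant '{"slide":[[0,0,0],[0,0,0],[0,0,0],[0,0,0],[0,0,0],[0,0,0],[0,0,0],[0,0,0]],"dr":[[0,0,0],[0,0,0],[0,0,0],[0,0,0],[0,0,0],[0,0,0],[0,0,0],[0,0,0]],"claw":[0.45,0.45,0.95,0.95,0.95,0.95,0.95,0.95]}' 
python3 -c "
from h import *
togo([.6135,.1935,.25],31.4)"
```

```text
clock: 16.75
position: [0.4592, 0.1108, 0.0238]
ee_rot: [-1.464, -2.779, -0.0]
force: [0.0, -0.5, -1.6]
width: 0.587
gripper_force: 12.0
clock: 17.55
position: [0.4591, 0.1106, 0.0239]
ee_rot: [1.465, 2.779, -0.0]
force: [-0.3, 1.2, -0.5]
width: 0.952
gripper_force: 0.0
t 17.6 tcp [0.4591 0.1106 0.0239] slide [-0.063  0.581 -0.754] yang 34.4 tilt [-0. -0.] drz 0.44
```

```bash

python3 -m pendant '{"slide":[[0,0,-0.03],[0,0,-0.07],[0,0,-0.11],[0,0,-0.13],[0,0,-0.13],[0,0,-0.1],[0,0,-0.06],[0,0,-0.02],[0,0.035,0],[0,0.07,0]],"dr":[[0,0,0],[0,0,0],[0,0,0],[0,0,0],[0,0,0],[0,0,0.22],[0,0,0.22],[0,0,0],[0,0,0],[0,0,0]],"claw":[1,1,1,1,1,1,1,1,1,1]}' | tail -2
python3 -m pendant '{"slide":[[-0.01,0.1,0],[-0.01,0.1,0],[-0.01,0.1,0],[0,0.08,0],[0,0.06,0],[0,0.04,0],[0,0,0],[0,0,0]],"dr":[[0,0,0],[0,0,0],[0,0,0],[0,0,0],[0,0,0],[0,0,0],[0,0,0],[0,0,0]],"claw":[1,1,1,1,1,1,1,1]}'
python3 -c "
from h import *
togo([.6135,.1935,.045],31.4)
cv2.imwrite('pics/w3.png',arm.get_image('wrist')[:,:,::-1])"
```

```text
width: 0.999
gripper_force: 0.0
clock: 19.35
position: [0.613, 0.1946, 0.2172]
ee_rot: [-1.535, -2.739, 0.003]
force: [-0.4, -0.0, -0.2]
width: 0.997
gripper_force: 0.0
t 19.4 tcp [0.613  0.1946 0.2172] slide [-0.004  0.001  0.574] yang 31.5 tilt [-0.002 -0.001] drz 0.01
```

View pics/w3.png

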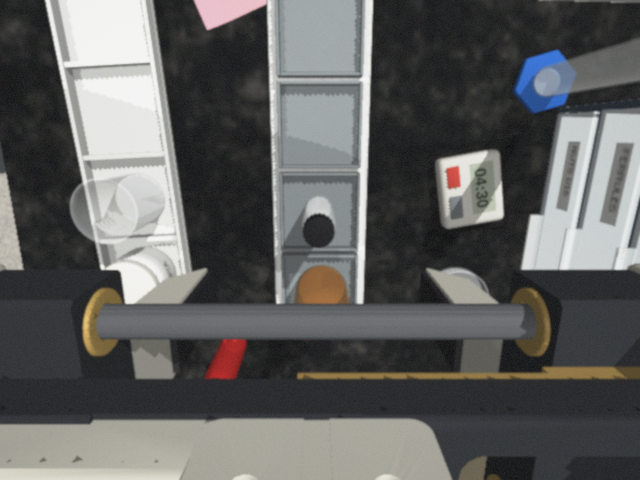

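The vial cap is at (319,230), the bottle is behind it, and the beaker and jar stand upright in places 3 and 4. The red look-alike is clearly outside the row.

```bash
python3 -c "
from h import *
c=arm.calibration('wrist')
a=ray(c,[(319,230)],.104)[0];print(a)
togo([a[0],a[1],.045],31.4)"
```

```text
[0.61521349 0.1939375  0.104     ]
t 19.4 tcp [0.6129 0.1943 0.2177] slide [-0.005  0.007  0.576] yang 31.4 tilt [-0.002 -0.001] drz 0.01
```

```bash

python3 -m pendant '{"slide":[[-0.004,0.004,0.05],[0,0,0.09],[0,0,0.1],[0,0,0.1],[0,0,0.09],[0,0,0.06],[0,0,0.04],[0,0,0.03],[0,0,0.016],[0,0,0]],"dr":[[0,0,0],[0,0,0],[0,0,0],[0,0,0],[0,0,0],[0,0,0],[0,0,0],[0,0,0],[0,0,0],[0,0,0]],"claw":[1,1,0.8,0.7,0.7,0.7,0.7,0.7,0.7,0.7]}' 
python3 -m pendant '{"slide":[[0,0,0],[0,0,0],[0,0,0],[0,0,0],[0,0,0],[0,0,0],[0,0,0],[0,0,0],[0,0,0],[0,0,0]],"dr":[[0,0,0],[0,0,0],[0,0,0],[0,0,0],[0,0,0],[0,0,0],[0,0,0],[0,0,0],[0,0,0],[0,0,0]],"claw":[0.5,0.4,0.3,0.2,0.15,0.15,0.15,0.15,0.15,0.15]}' 12
python3 -c "
from h import *
togo([.413,.176,.2],34.4)"
```

```text
clock: 20.4
position: [0.6152, 0.1939, 0.0459]
ee_rot: [-1.538, -2.739, 0.0]
force: [0.9, 0.2, 0.5]
width: 0.703
gripper_force: 0.0
clock: 21.4
position: [0.6153, 0.194, 0.0463]
ee_rot: [1.537, 2.739, 0.0]
force: [-0.9, 0.0, 2.5]
width: 0.293
gripper_force: 12.0
t 21.4 tcp [0.6153 0.194  0.0463] slide [ 0.3   -0.607 -0.513] yang 31.4 tilt [ 0. -0.] drz -0.44
```

```bash

python3 -m pendant '{"slide":[[0,0,-0.03],[0,0,-0.07],[0,0,-0.1],[0,0,-0.1],[0,0,-0.1],[0,0,-0.08],[0,0,-0.04],[0.02,-0.04,0],[0.035,-0.07,0],[0.05,-0.1,0]],"dr":[[0,0,0],[0,0,0],[0,0,0],[0,0,0],[0,0,0],[0,0,0],[0,0,0],[0,0,0],[0,0,0],[0,0,0]],"claw":[0.15,0.15,0.15,0.15,0.15,0.15,0.15,0.15,0.15,0.15]}' | tail -2
python3 -m pendant '{"slide":[[0.05,-0.1,0],[0.05,-0.1,0],[0.04,-0.085,0],[0.035,-0.07,0],[0.02,-0.04,0],[0,0,0],[0,0,0]],"dr":[[0,0,0],[0,0,0],[0,0,0],[0,0,0],[0,0,-0.22],[0,0,-0.22],[0,0,0]],"claw":[0.15,0.15,0.15,0.15,0.15,0.15,0.15]}'
python3 -c "
from h import *
togo([.413,.176,.0418],34.4)"
```

```text
width: 0.297
gripper_force: 12.0
clock: 23.1
position: [0.4144, 0.1762, 0.2023]
ee_rot: [1.463, 2.779, 0.001]
force: [0.6, -0.2, -0.3]
width: 0.295
gripper_force: 12.0
t 23.1 tcp [0.4144 0.1762 0.2023] slide [ 0.002 -0.005  0.535] yang 34.5 tilt [0.001 0.   ] drz 0.01
```

```bash

python3 -m pendant '{"slide":[[0,-0.003,0.04],[0,0,0.09],[0,0,0.1],[0,0,0.1],[0,0,0.08],[0,0,0.05],[0,0,0.035],[0,0,0.025],[0,0,0.014],[0,0,0]],"dr":[[0,0,0],[0,0,0],[0,0,0],[0,0,0],[0,0,0],[0,0,0],[0,0,0],[0,0,0],[0,0,0],[0,0,0]],"claw":[0.15,0.15,0.15,0.15,0.15,0.15,0.15,0.15,0.15,0.15]}' 
python3 -m pendant '{"slide":[[0,0,0],[0,0,0],[0,0,0],[0,0,0],[0,0,0],[0,0,0],[0,0,0],[0,0,0]],"dr":[[0,0,0],[0,0,0],[0,0,0],[0,0,0],[0,0,0],[0,0,0],[0,0,0],[0,0,0]],"claw":[0.15,0.15,0.5,0.6,0.7,0.7,0.7,0.7]}' 
python3 -c "
from h import *
togo([.6595,.1255,.25],31.4)"
```

```text
clock: 24.1
position: [0.4129, 0.1758, 0.0418]
ee_rot: [-1.465, -2.779, -0.0]
force: [0.1, 0.3, -0.8]
width: 0.3
gripper_force: 12.0
clock: 24.9
position: [0.4127, 0.1757, 0.0419]
ee_rot: [-1.465, -2.779, 0.0]
force: [0.0, -0.3, -0.2]
width: 0.693
gripper_force: 0.0
t 24.9 tcp [0.4127 0.1757 0.0419] slide [-0.603  0.584 -0.694] yang 34.4 tilt [-0. -0.] drz 0.44
```

```bash

python3 -m pendant '{"slide":[[0,0,-0.03],[0,0,-0.07],[0,0,-0.11],[0,0,-0.13],[0,0,-0.13],[0,0,-0.08],[0,0,-0.05],[0,0,-0.02],[-0.03,0.035,0],[-0.06,0.065,0]],"dr":[[0,0,0],[0,0,0],[0,0,0],[0,0,0],[0,0,0],[0,0,0.22],[0,0,0.22],[0,0,0],[0,0,0],[0,0,0]],"claw":[0.7,0.7,0.7,0.7,1,1,1,1,1,1]}' | tail -2
python3 -m pendant '{"slide":[[-0.09,0.095,0],[-0.09,0.095,0],[-0.09,0.095,0],[-0.08,0.09,0],[-0.06,0.065,0],[-0.04,0.045,0],[-0.03,0.03,0],[0,0,0],[0,0,0]],"dr":[[0,0,0],[0,0,0],[0,0,0],[0,0,0],[0,0,0],[0,0,0],[0,0,0],[0,0,0],[0,0,0]],"claw":[1,1,1,1,1,1,1,1,1]}'
python3 -c "
from h import *
togo([.6595,.1255,.051],31.4)
cv2.imwrite('pics/w4.png',arm.get_image('wrist')[:,:,::-1])"
```

```text
width: 1.0
gripper_force: 0.0
clock: 26.8
position: [0.6589, 0.1257, 0.2263]
ee_rot: [-1.536, -2.738, 0.002]
force: [0.5, 0.6, -0.3]
width: 1.0
gripper_force: 0.0
t 26.8 tcp [0.6589 0.1257 0.2263] slide [-0.002  0.003  0.584] yang 31.4 tilt [-0.002 -0.   ] drz 0.00
```

View pics/w4.png

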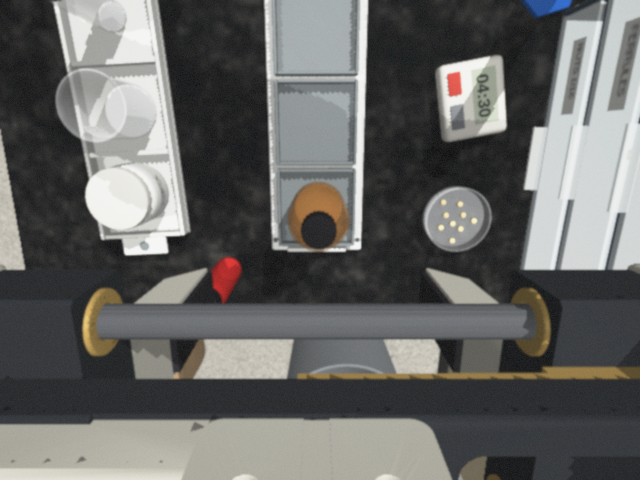

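The bottle cap is at (319,230). The red look-alike is near the left finger, at about (225,280), so I check the clearance.

```bash
python3 -c "
from h import *
c=arm.calibration('wrist')
a=ray(c,[(319,230)],.114)[0];print(a)
togo([a[0],a[1],.0525],31.4)
im=arm.get_image('top');h=cv2.cvtColor(im,cv2.COLOR_RGB2HSV)
ct=arm.calibration('top')
m=((h[...,1]>150)&(h[...,2]>90)&((h[...,0]<6)|(h[...,0]>174))).astype(np.uint8);m[:,:380]=0;m[:,440:]=0;m[:150]=0;m[220:]=0
ys,xs=np.nonzero(m);print(xs.min(),xs.max(),ys.min(),ys.max())
b=[(404,184)];an=np.radians(31.4)
for p,z in(((400,187),0.0),((404,181),.04)):
  w=ray(ct,[p],z)[0,:2]-a[:2];print('red rel tool x,y',w@[-np.sin(an),np.cos(an)],w@[np.cos(an),np.sin(an)])
"
```

```text
[0.66076174 0.12598771 0.114     ]
t 26.9 tcp [0.6585 0.126  0.2268] slide [-0.004  0.007  0.581] yang 31.4 tilt [-0.002 -0.   ] drz 0.01
397 415 170 191
red rel tool x,y -0.062255066131289026 -0.0946130781339799
red rel tool x,y -0.062058648488553275 -0.09582525725261185
```

```bash

python3 -m pendant '{"slide":[[-0.003,0.005,0.05],[0,0,0.09],[0,0,0.1],[0,0,0.1],[0,0,0.08],[0,0,0.06],[0,0,0.04],[0,0,0.03],[0,0,0.02],[0,0,0.013]],"dr":[[0,0,0],[0,0,0],[0,0,0],[0,0,0],[0,0,0],[0,0,0],[0,0,0],[0,0,0],[0,0,0],[0,0,0]],"claw":[1,1,1,1,1,1,1,1,1,1]}' 
python3 -m pendant '{"slide":[[0,0,0],[0,0,0],[0,0,0],[0,0,0],[0,0,0],[0,0,0],[0,0,0],[0,0,0],[0,0,0],[0,0,0]],"dr":[[0,0,0],[0,0,0],[0,0,0],[0,0,0],[0,0,0],[0,0,0],[0,0,0],[0,0,0],[0,0,0],[0,0,0]],"claw":[0.9,0.8,0.7,0.6,0.45,0.45,0.45,0.45,0.45,0.45]}' 22
python3 -c "
from h import *
togo([.368,.242,.22],34.4)"
```

```text
clock: 27.9
position: [0.6612, 0.126, 0.053]
ee_rot: [1.537, 2.739, 0.0]
force: [-0.9, 1.0, 0.7]
width: 1.001
gripper_force: 0.0
clock: 28.9
position: [0.6611, 0.1259, 0.0532]
ee_rot: [1.537, 2.739, 0.0]
force: [-0.3, -1.0, 3.5]
width: 0.554
gripper_force: 22.0
t 28.9 tcp [0.6611 0.1259 0.0532] slide [ 0.839 -0.632 -0.556] yang 31.4 tilt [ 0. -0.] drz -0.44
```

```bash

python3 -m pendant '{"slide":[[0,0,-0.02],[0,0,-0.06],[0,0,-0.1],[0,0,-0.1],[0,0,-0.1],[0,0,-0.08],[0,0,-0.05],[0.03,-0.024,0],[0.06,-0.045,0],[0.08,-0.06,0]],"dr":[[0,0,0],[0,0,0],[0,0,0],[0,0,0],[0,0,0],[0,0,0],[0,0,0],[0,0,0],[0,0,0],[0,0,0]],"claw":[0.4,0.4,0.4,0.4,0.4,0.4,0.4,0.4,0.4,0.4]}' | tail -3
python3 -m pendant '{"slide":[[0.09,-0.07,0],[0.1,-0.075,0],[0.1,-0.075,0],[0.1,-0.075,0],[0.1,-0.075,0],[0.08,-0.06,0],[0.06,-0.045,0],[0.03,-0.023,0],[0,0,0],[0,0,0]],"dr":[[0,0,0],[0,0,0],[0,0,0],[0,0,0],[0,0,0],[0,0,0],[0,0,0],[0,0,-0.22],[0,0,-0.22],[0,0,0]],"claw":[0.4,0.4,0.4,0.4,0.4,0.4,0.4,0.4,0.4,0.4]}'
python3 -c "
from h import *
togo([.368,.242,.049],34.4)
im=arm.get_image('scene');cv2.imwrite('pics/s2.png',im[:,:,::-1])"
```

```text
force: [-0.9, -0.6, -1.3]
width: 0.55
gripper_force: 22.0
clock: 30.9
position: [0.3717, 0.2399, 0.2059]
ee_rot: [1.464, 2.779, 0.0]
force: [0.8, 0.7, -1.7]
width: 0.558
gripper_force: 22.0
t 30.9 tcp [0.3717 0.2399 0.2059] slide [ 0.013 -0.006  0.523] yang 34.4 tilt [ 0. -0.] drz 0.01
```

View pics/s2.png

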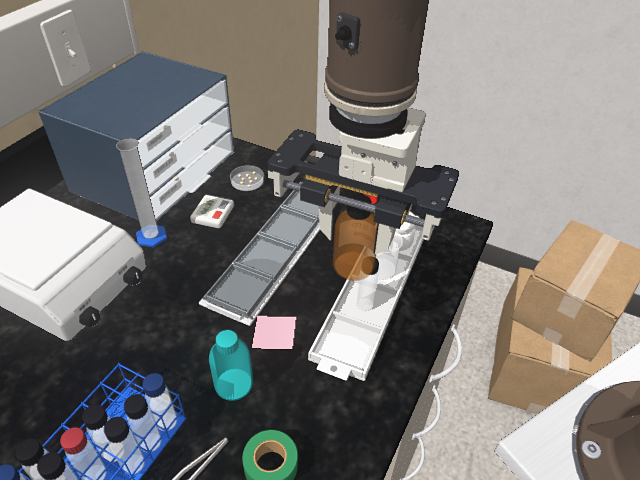

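The bottle hangs straight in the gripper at (355,245). The left place at (345,350) is free, and the vial stands at (367,285). I lower the bottle.

```bash

python3 -m pendant '{"slide":[[0.01,-0.004,0.04],[0,0,0.09],[0,0,0.1],[0,0,0.1],[0,0,0.07],[0,0,0.05],[0,0,0.033],[0,0,0.025],[0,0,0.012],[0,0,0]],"dr":[[0,0,0],[0,0,0],[0,0,0],[0,0,0],[0,0,0],[0,0,0],[0,0,0],[0,0,0],[0,0,0],[0,0,0]],"claw":[0.4,0.4,0.4,0.4,0.4,0.4,0.4,0.4,0.4,0.4]}' 
python3 -m pendant '{"slide":[[0,0,0],[0,0,0]],"dr":[[0,0,0],[0,0,0]],"claw":[0.4,0.4]}'
python3 -c "
from h import *
togo([.368,.242,.0485],34.4)"
```

```text
clock: 31.95
position: [0.3681, 0.2422, 0.0499]
ee_rot: [-1.465, -2.779, 0.0]
force: [0.4, -0.2, -1.5]
width: 0.557
gripper_force: 22.0
clock: 32.15
position: [0.3684, 0.2424, 0.0505]
ee_rot: [1.465, 2.779, 0.001]
force: [-0.3, -1.2, -2.0]
width: 0.554
gripper_force: 22.0
t 32.1 tcp [0.3684 0.2424 0.0505] slide [-0.    -0.002  0.007] yang 34.4 tilt [0.001 0.   ] drz 0.00
```

```bash

python3 -m pendant '{"slide":[[0,0,0.004],[0,0,0.003],[0,0,0],[0,0,0],[0,0,0],[0,0,0],[0,0,0],[0,0,0],[0,0,0],[0,0,0]],"dr":[[0,0,0],[0,0,0],[0,0,0],[0,0,0],[0,0,0],[0,0,0],[0,0,0],[0,0,0],[0,0,0],[0,0,0]],"claw":[0.4,0.4,0.4,0.7,0.85,0.95,0.95,0.95,0.95,0.95]}' 
python3 -m pendant '{"slide":[[0,0,-0.02],[0,0,-0.05],[0,0,-0.09],[0,0,-0.12],[0,0,-0.12],[0,0,-0.1],[0,0,-0.08],[0,0.05,-0.05],[0,0.1,0],[0,0.1,0]],"dr":[[0,0,0],[0,0,0],[0,0,0],[0,0,0],[0,0,0],[0,0,0],[0,0,0],[0,0,0],[0,0,0],[0,0,0]],"claw":[0.95,0.95,0.95,0.95,0.95,0.95,0.95,0.95,0.95,0.95]}' 
python3 -m pendant '{"slide":[[0,0.12,0],[0,0.12,0],[0,0.12,0],[0,0.08,0],[0,0.04,0],[0,0,0]],"dr":[[0,0,0],[0,0,0],[0,0,0],[0,0,0],[0,0,0],[0,0,0]],"claw":[0.95,0.95,0.95,0.95,0.95,0.95]}' 
python3 -c "
from h import *
a=arm.get_image('top');b=arm.get_image('scene')
cv2.imwrite('pics/end.png',np.hstack([cv2.resize(a[200:360,260:440],None,fx=2.2,fy=2.2,interpolation=2),cv2.resize(b[180:400,290:440],(240,352),interpolation=2)])[:,:,::-1])"
```

```text
clock: 33.15
position: [0.3681, 0.2422, 0.0479]
ee_rot: [1.465, 2.779, -0.0]
force: [-0.4, -0.5, -0.3]
width: 0.948
gripper_force: 0.0
clock: 34.15
position: [0.4309, 0.2849, 0.2382]
ee_rot: [1.465, 2.777, 0.002]
force: [-0.1, -0.1, 0.9]
width: 0.948
gripper_force: 0.0
clock: 34.75
position: [0.5493, 0.3667, 0.2365]
ee_rot: [-1.464, -2.778, -0.0]
force: [-0.8, 0.6, -0.3]
width: 0.952
gripper_force: 0.0
```

View pics/end.png

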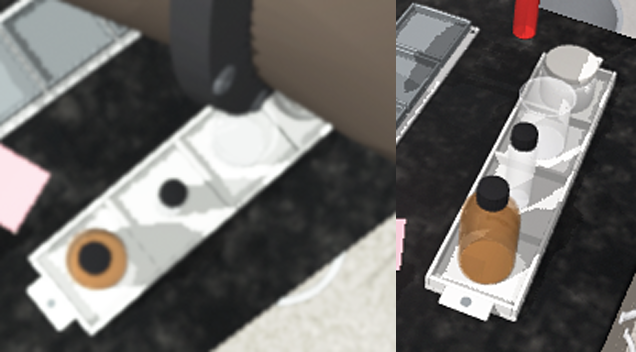

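All four stand upright, from the left bottle, vial, beaker, jar. I check the offsets from the place centres numerically.

```bash
python3 -c "
from h import *
a=np.radians(34.4);tc=np.array([.4355,.1432]);x=[np.cos(a),np.sin(a)];y=[-np.sin(a),np.cos(a)]
for n,cam,p,z in(('bottle','top',(303.2,316.8),.109),('vial','top',(338.6,287.3),.099),('beaker','scene',(384.4,240.6),.070),('jar','scene',(399.4,218.1),.054)):
  q=ray(arm.calibration(cam),[p],z)[0,:2]-tc;print(n,np.round([q@x,q@y],3))
s=arm.observe();print(s['clock'],np.abs(s['dq']).max())"
```

```text
bottle [-0.001  0.119]
vial [-0.001  0.04 ]
beaker [ 0.001 -0.039]
jar [-0.002 -0.118]
34.85 0.017021104103872
```

```bash
python3 -c "
from cell import arm
print(arm.sign_off())"
```

```text
the job is handed in; nothing more can be done
None
```

The four containers stand upright in the tray in reverse order (from the left: bottle, vial, beaker, jar), each within about 2 mm of its place centre in the last images; handed in at about 35 s, with no verdict returned by the sign-off.

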